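Terminal block on the contact jig: seat it, pull the slide to the line and hold

ROBOT

A 6-joint arm with a two-finger parallel gripper is mounted at the origin on a cart in front of the work surface, level with it; the furniture and walls round the work are solid. World frame = base frame: x ahead of the robot, y to its left, z up, the work surface at z = 0. Lengths are in m, angles in rad, forces in N, time in s.
With the tool pointing down it reaches from about 0.35 to 0.875 m from the base axis. Payload 4.2 kg.
Tool frame: the origin (TCP) lies on the centre line of the jaws, within the pads' length; the fingertips stand 19 mm ahead of it and the grasp point (between the pads) is the TCP; z points along the fingers, y is the line along which they close (so a half turn about z gives the same grasp; the last joint's range is limited). The gripper opens to 87 mm and grips with 3 to 60 N. Pads are 19 mm wide; open, the fingers measure 117 mm over their backs; the gripper's body (75 mm by 190 mm) begins 51 mm behind the grasp point.
Start: joints at [-1.086, 0.385, 0.008, 0, -1.194, -0.259], TCP at [0.14, -0.609, 0.242] pointing down, gripper open.
Joint ranges: [-3.14, 3.14], [-1.21, 2.06], [-1.07, 1.41], [-3.16, 2.05], [-2.99, -0.16], [-3.1, 3.1]. Speed limits (rad/s): [2.79, 2.79, 3.14, 3.14, 3.14, 3.14].

INTERFACE

Orientations are given as a 3x3 rotation matrix whose columns are the frame's x, y, z axes.
In Python, from plant import r, vision gives the robot as it stands. The module is installed in compiled form; this text tells all that it offers.
- The arm moves only by the shell command python3 -m inch 'ROWS' [FORCE]. ROWS is JSON, a list of rows, each an object with "dr": the turn, a rotation vector about the world's x, y, z in units of 0.1 rad (1.0 is 0.1 rad), a list of three; "offset": the shift along the world's x, y, z in units of 0.04 m (1.0 is 0.04 m), a list of three; "jaw": the opening, from 0 (shut) to 1 (fully open). A call has 1 to 20 rows; each row shifts and turns the commanded pose from where the row before left it; what a row does not reach is not made up. A row lasts 1/10 s, in which the tool goes at most 50 mm and 8.59 degrees, less where a joint would pass 70% of its speed; a pose out of reach is approached as far as the arm can. A call with a number of a shift or a turn outside -1 to 1 is refused whole. A call with a gripper value outside its range is refused whole. The fingers move at their own pace and stop on an object; FORCE is the grip in N (left out, the last holds). Time passes only in rows, so rows that do not move let the fingers close. It gives the time, the measured TCP pose, the force, the opening and the grip force at its end, in the units of the state.
- r.sense(): the state, without advancing time (a new reading comes with each control period).
- vision.camera(name): name is "scene" or "top" or "wrist"; returns a dict with "frame" (480x640x3 uint8, red, green, blue), "fovy" (degrees; the focal length in pixels is half the picture's height over the tangent of half this angle, whatever the lens; pixels are square), "cx", "cy" (the principal point, pixels), "view" (4x4, takes a point from world to camera coordinates). Camera axes: x right, y up, looking along -z (the intrinsics and any distortion apply to the point x, -y, -z); pixel columns grow to the right and rows downward; lengths in m; the calibration is good to about 2 mm. A picture is of the moment at which its call begins. There is no depth.
- r.close_job(): hands the job in; it is judged then, once.
The state is a dict: "time": time; "q": joint angles; "joint_velocities": joint speeds; "joint_torque": joint torques, N m; "tool_pos": TCP position; "orientation": TCP orientation; "ft_force": force on the tool from outside, world axes, zero at the start; "wrist_torque": the same for the moment, N m; "gripper_width": finger opening in m; "grasp_force": force on a finger pad.
Only numpy, scipy, OpenCV 4.12 (cv2) and the standard library are available. Lean on these libraries where they do the work, as an engineer would, in place of code of your own. Each camera call takes 0.05 s, during which the arm holds its last target. There are 200 camera calls.

TASK

Test the green terminal block on the grey contact jig: take it from the lid of the black box, put it lengthwise into the white nest and press it down until it is flush with the nest's top. Then pull the jig's spring-return contact slide out by its black handle until the red pointer stands at the red line, and hold it there for the reading: finish while still holding the handle, with the slide at the line and the block still flush. Leave the cream block and the loupe alone.

Things in the scene. Friction and masses are not known exactly. Their poses are not given: they have to be found in the camera images.
- jig: the fixed contact jig, a grey box 138x100 mm, its top 46 mm above the bench. Origin on the bench under the centre of the nest; x points from the handle side to the rear, y along the nest's long side, z up. On top: the white nest, two guide rods in tubes at y = +-37 mm (highest 70 mm), the slide's parked contact head from x = 37 mm rearwards (highest 78 mm).
- nest (a point): centre of the pocket's floor in the white nest, 46 mm above the bench; axes as the jig's. The pocket is 12.6 mm (x) by 47 mm (y), 10.5 mm deep, with a 1.6 mm bevel round its mouth; no finger room in it. A sprung steel leaf bulges 2.2 mm from its rear wall: the block does not drop in by itself but takes about 3 to 8 N of pressing, down to the floor.
- nest_top (a point): centre of the pocket's mouth, level with the nest's flat top, 56.5 mm above the bench; axes as the jig's. The white nest block is 30 mm (x) by 58 mm (y).
- green_block: loose green terminal block, 11 mm (x) by 44 mm (y) by 10.5 mm high, 13 to 22 g, on the box lid, upright. Origin at the centre of its underside, y along its length. Either way round is right. Seated, its underside is on the nest's floor, its length along the nest's y, its top level with the nest's top.
- contact_slide: the moving contact slide: an aluminium cross bar with the black grip on it in front, two guide rods, and the black contact head on an aluminium block at the rear. Axes as the jig's; parked, its origin is the jig's origin and it moves with the slide (use point grip for the handle).
- grip (a point): middle of the black upright grip: 14 mm thick (x), 52 mm wide (y), from 55 to 84 mm above the bench, this point at 69.5 mm; axes as the jig's. At rest it stands 48 mm in front of the nest's centre. It moves straight along the jig's -x when pulled. The jig's top under it is at 46 mm; behind it 26 mm are free as far as the nest.
- slide_travel (a joint): travel of the contact slide: 0 parked, growing as the handle is pulled along the jig's -x; 0.042 with the pointer at the red line; hard stop at 0.054. The spring pulls back with 4 N at rest, 8.6 N at the line. At the line the contact head stands over the nest, its underside 3 mm above the nest's top: a block that stands proud is hit by it.
- pointer (a point): tip of the red pointer, on the slide's right-hand side, over the white scale strip along the jig's right edge.
- red_line (a point): middle of the red line across the white scale strip on the jig's right edge. The pointer is at the line when it has the same x as this point in the jig's frame.
- parts_box: closed black box with a flat lid, fixed, 73 mm (x) by 86 mm (y); the lid's top is 42 mm above the bench. Origin under its middle. The two terminal blocks lie crosswise on it, about 42 mm apart, in either order.
- cream_block: loose cream terminal block on the same lid, 11x39x10 mm; origin at the centre of its underside, y along its length. Not to be used.
- lamp_pole (a point): foot of the fixed upright pole of the magnifier lamp, on the bench: 25 mm thick, 0.54 m high, on a round foot of 110 mm; its arm leads away above that. It stands between the arm's start and the work; swing past it with the arm drawn in (nothing of the arm or gripper farther out than 0.42 m).
- eye_loupe: black eye loupe, 36 mm across, 30 mm high, on the bench in front of the jig; origin under its middle. Leave alone.

How it is judged:
By the outcome, as a careful person would: the job done as asked, in the order asked, and still so for the second after the job is handed in, while the arm keeps its last pose, push and grip.
It also fails if it takes over 61 s, if anything falls off the work surface, if the arm or the gripper's body presses on something with over 40 N, if the wrist force passes 120 N, or if a joint passes its speed limit or range.

## Working session

There is one attempt and no reset: what is moved stays moved. The work goes in short steps, Python scripts to look and compute and a shell command to move; the robot and the scene stay as the last step left them, time stands still between calls to the robot, and variables do not carry over. Pictures are saved under pics/ and viewed, at most 10 in all, crops included, and the job is handed in when it is done.

```bash
mkdir -p pics; cat > h.py <<'E'
import numpy as np, cv2
from plant import r, vision
def cam(n,save=None):
    c=vision.camera(n)
    if save: cv2.imwrite('pics/'+save,c['frame'][:,:,::-1])
    return c
def ray(c,u,v):
    f=240/np.tan(np.radians(c['fovy'])/2)
    d=np.array([(u-c['cx'])/f,-(v-c['cy'])/f,-1.])
    V=np.array(c['view']);R=V[:3,:3];o=-R.T@V[:3,3]
    return o,R.T@d
def onz(c,u,v,z):
    o,d=ray(c,u,v);return o+d*(z-o[2])/d[2]
def proj(c,p):
    f=240/np.tan(np.radians(c['fovy'])/2)
    V=np.array(c['view']);q=V[:3,:3]@np.array(p)+V[:3,3]
    return np.array([c['cx']+f*q[0]/-q[2],c['cy']-f*q[1]/-q[2]])
E
python3 - <<'E'
from h import *
for n in('scene','top'):
    c=cam(n,n+'0.png');print(n,{k:c[k] for k in c if k!='frame'})
s=r.sense();print(s)
E
```

```text
scene {'fovy': 42.932573467200356, 'cx': 313.8820043824442, 'cy': 235.74641451079734, 'view': array([[-0.70206749, -0.71204848, -0.00939144,  0.50902497],
       [ 0.40888349, -0.41387943,  0.81333764, -0.1741565 ],
       [-0.58302275,  0.56717791,  0.58171616, -0.94285037],
       [ 0.        ,  0.        ,  0.        ,  1.        ]])}
top {'fovy': 48.665436945275204, 'cx': 316.7965830939726, 'cy': 246.05188326409532, 'view': array([[ 1.18927531e-02, -9.99929139e-01,  5.28922862e-04,
         2.64417711e-01],
       [ 9.98331131e-01,  1.19036380e-02,  5.65089098e-02,
        -4.94048438e-01],
       [-5.65112016e-02, -1.44006353e-04,  9.98401955e-01,
        -8.84177053e-01],
       [ 0.00000000e+00,  0.00000000e+00,  0.00000000e+00,
         1.00000000e+00]])}
{'time': 0.1, 'q': array([-1.08639929e+00,  3.85447722e-01,  6.78259515e-03, -4.17491165e-04,
       -1.19396620e+00, -2.58600566e-01]), 'joint_velocities': array([-2.43635757e-04, -2.86960703e-03,  5.49554281e-03,  1.37443360e-03,
        5.35094524e-04, -5.57309673e-06]), 'joint_torque': array([-2.08353499e-04, -3.91689384e+01,  1.87935001e+01,  4.23190758e+00,
        1.34701314e-02, -7.57362727e-05]), 'tool_pos': array([ 0.13983625, -0.60865927,  0.24059868]), 'orientation': array([[-9.74650539e-01, -2.23732129e-01, -5.10961109e-04],
       [-2.23732692e-01,  9.74648873e-01,  1.80464169e-03],
       [ 9.42513430e-05,  1.87321370e-03, -9.99998241e-01]]), 'ft_force': array([ 0.31537407,  0.44206041, -0.08966574]), 'wrist_torque': array([0.04424759, 0.01637028, 0.00304134]), 'grasp_force': 0.0, 'gripper_width': 0.08674030511342953}
```

View pics/top0.png

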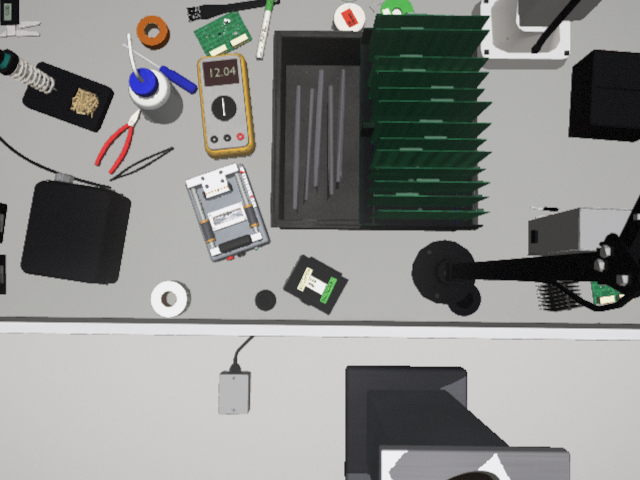

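View pics/scene0.png

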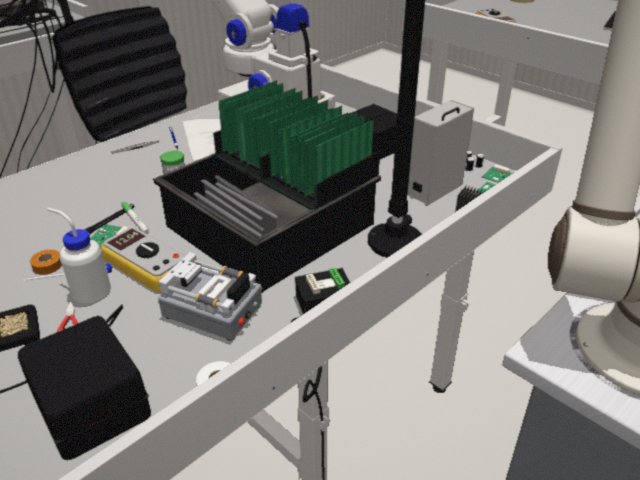

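Top view: jig about (228,212) with its handle at (240,244), box at (316,284), green block at (327,290), loupe at (265,300) and lamp foot at (445,272). Measuring these coarsely now.

```bash
python3 - <<'E'
from h import *
c=cam('top');im=c['frame'];h=cv2.cvtColor(im,cv2.COLOR_RGB2HSV)
x0,y0,x1,y1=160,150,370,320
g=cv2.inRange(h,(45,120,80),(75,255,255));m=np.zeros_like(g);m[270:310,290:350]=g[270:310,290:350]
p=np.argwhere(m)[:,::-1];print('green',len(p),cv2.minAreaRect(p.astype(np.float32)))
b=cv2.boxPoints(cv2.minAreaRect(p.astype(np.float32)))
print('green w',np.round([onz(c,*q,.0525) for q in b],4),onz(c,*b.mean(0),.0525))
for n,u,v,z in [('grip',240,244,.084),('loupe',265,300,.03),('pole',445,272,0),('box',316,284,.042),('nest',228,216,.0565),('benchedge',300,322,0),('trayR',280,225,.05)]: print(n,np.round(onz(c,u,v,z),3))
a=cv2.resize(im[y0:y1,x0:x1],None,fx=3.5,fy=3.5,interpolation=cv2.INTER_CUBIC)
cv2.imwrite('pics/c1.png',a[:,:,::-1])
w=cam('wrist','w0.png');print(w['fovy'],w['cx'],w['cy'],np.round(w['view'],4))
V=w['view'];print('cam in world',-V[:3,:3].T@V[:3,3])
E
```

```text
green 63 ((327.73626708984375, 289.880126953125), (5.710480213165283, 25.159217834472656), 24.443954467773438)
green w [[0.4015 0.2642 0.0525]
 [0.4385 0.2478 0.0525]
 [0.4348 0.2394 0.0525]
 [0.3978 0.2558 0.0525]] [0.41814048 0.25180373 0.0525    ]
grip [0.489 0.39  0.084]
loupe [0.4   0.355 0.03 ]
pole [0.45 0.05 0.  ]
box [0.427 0.271 0.042]
nest [0.535 0.414 0.056]
benchedge [0.362 0.297 0.   ]
trayR [0.522 0.331 0.05 ]
66.8900143329142 319.8101321251183 241.3499926502231 [[-0.2227  0.9749  0.0016  0.6242]
 [-0.9406 -0.2144 -0.2633  0.0341]
 [-0.2563 -0.0602  0.9647 -0.3888]
 [ 0.      0.      0.      1.    ]]
cam in world [ 0.07145719 -0.62458116  0.38304933]
```

View pics/c1.png

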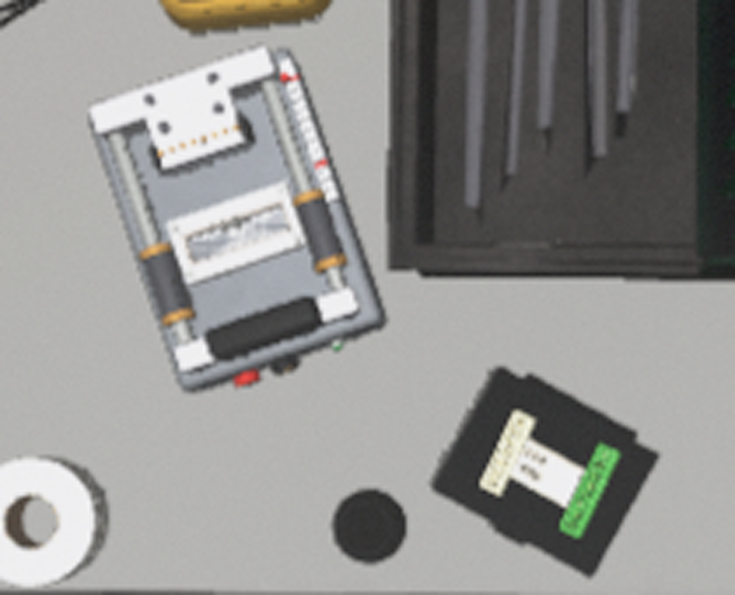

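Crop: nest centre about crop (235,231), jig yaw about +19°, green block lengthwise at about -24°, on the right of the cream one. Swing past the pole on a 0.36 m arc, keeping tool orientation (camera then faces the base).

```bash
python3 - <<'E'
from h import *
a=np.radians(np.arange(-77,36.1,7));P=np.c_[.36*np.cos(a),.36*np.sin(a)]
print(np.round((P[0]-[.14,-.6087])/7/.04,2)); print(np.round(np.diff(P,axis=0)/.04,2).tolist(),P[-1])
t=cam('top');s=cam('scene')
for A,B in [((488,212),(373,122)),((372,208),(320,150)),((280,228),(265,262))]:
    o,d=ray(t,*A);o2,d2=ray(s,*B);k=np.linalg.lstsq(np.c_[d,-d2],o2-o,rcond=None)[0];print(o+k[0]*d,o2+k[1]*d2)
E
```

```text
[-0.21  0.92]
[[1.05, 0.31], [1.01, 0.44], [0.95, 0.56], [0.87, 0.67], [0.78, 0.77], [0.68, 0.86], [0.57, 0.94], [0.46, 1.0], [0.33, 1.05], [0.2, 1.08], [0.07, 1.1], [-0.07, 1.1], [-0.2, 1.08], [-0.33, 1.05], [-0.46, 1.0], [-0.57, 0.94]] [0.29489474 0.20648752]
[0.52597372 0.04815316 0.22407316] [0.52424091 0.04653079 0.22438109]
[0.5294372  0.19900547 0.22379214] [0.51759356 0.18739317 0.2234547 ]
[0.51580606 0.32915413 0.06910469] [0.51123388 0.32431969 0.06835441]
```

```bash
python3 -m inch '[{"dr":[0,0,0],"offset":[-0.2,0.9,0],"jaw":1},{"dr":[0,0,0],"offset":[-0.2,0.9,0],"jaw":1},{"dr":[0,0,0],"offset":[-0.2,0.9,0],"jaw":1},{"dr":[0,0,0],"offset":[-0.2,0.9,0],"jaw":1},{"dr":[0,0,0],"offset":[-0.2,0.9,0],"jaw":1},{"dr":[0,0,0],"offset":[-0.2,0.9,0],"jaw":1},{"dr":[0,0,0],"offset":[-0.2,0.9,0],"jaw":1},{"dr":[0,0,0],"offset":[0,0,0],"jaw":1}]'; python3 -c "
from plant import r;print(r.sense()['q'])"
```

```text
time: 1.1
tool_pos: [0.0823, -0.3534, 0.2415]
orientation: [[-0.974, -0.225, 0.001], [-0.225, 0.974, 0.001], [-0.001, 0.0, -1.0]]
ft_force: [0.9, -0.8, 0.3]
gripper_width: 0.0874
grasp_force: 0.0
[-0.88707057 -0.08581282 -0.56438174 -0.00135309 -1.09219247 -0.45643177]
```

```bash
python3 -m inch '[{"dr":[0,0,0],"offset":[1,0.3,0],"jaw":1},{"dr":[0,0,0],"offset":[1,0.42,0],"jaw":1},{"dr":[0,0,0],"offset":[0.96,0.55,0],"jaw":1},{"dr":[0,0,0],"offset":[0.88,0.66,0],"jaw":1},{"dr":[0,0,0],"offset":[0.79,0.76,0],"jaw":1},{"dr":[0,0,0],"offset":[0.68,0.85,0],"jaw":1},{"dr":[0,0,0],"offset":[0.57,0.93,0],"jaw":1},{"dr":[0,0,0],"offset":[0.46,1,0],"jaw":1},{"dr":[0,0,0],"offset":[0.33,1,0],"jaw":1},{"dr":[0,0,0],"offset":[0.2,1,0],"jaw":1},{"dr":[0,0,0],"offset":[0.07,1,0],"jaw":1},{"dr":[0,0,0],"offset":[-0.07,1,0],"jaw":1},{"dr":[0,0,0],"offset":[-0.2,1,0],"jaw":1},{"dr":[0,0,0],"offset":[-0.3,1,0],"jaw":1},{"dr":[0,0,0],"offset":[-0.4,1,0],"jaw":1},{"dr":[0,0,0],"offset":[-0.5,1,0],"jaw":1},{"dr":[0,0,0],"offset":[0,0,0],"jaw":1}]'; python3 -c "
from plant import r;print(r.sense()['q'])"
```

```text
time: 2.8
tool_pos: [0.3018, 0.1861, 0.2421]
orientation: [[-0.973, -0.232, 0.001], [-0.232, 0.973, 0.002], [-0.002, 0.002, -1.0]]
ft_force: [-0.0, -0.4, -0.1]
gripper_width: 0.087
grasp_force: 0.0
[ 1.02027758e+00 -1.05242041e-01 -5.79978621e-01  1.36514736e-05
 -1.09373271e+00 -2.35680645e+00]
```

```bash
python3 -m inch '[{"dr":[0,0,-0.93],"offset":[0.41,0.23,-0.15],"jaw":1},{"dr":[0,0,-0.93],"offset":[0.41,0.23,-0.15],"jaw":1},{"dr":[0,0,-0.93],"offset":[0.41,0.23,-0.15],"jaw":1},{"dr":[0,0,-0.93],"offset":[0.41,0.23,-0.15],"jaw":1},{"dr":[0,0,-0.93],"offset":[0.41,0.23,-0.15],"jaw":1},{"dr":[0,0,-0.93],"offset":[0.41,0.23,-0.15],"jaw":1},{"dr":[0,0,-0.93],"offset":[0.41,0.23,-0.15],"jaw":1},{"dr":[0,0,0],"offset":[0,0,0],"jaw":0.35},{"dr":[0,0,0],"offset":[0,0,0],"jaw":0.35},{"dr":[0,0,0],"offset":[0,0,0],"jaw":0.35}]'; python3 - <<'E'
from h import *
print(r.sense()['q'])
c=cam('wrist','w1.png');im=c['frame'];h=cv2.cvtColor(im,cv2.COLOR_RGB2HSV)
g=cv2.inRange(h,(45,110,70),(75,255,255));n,l,st,ce=cv2.connectedComponentsWithStats(g);i=1+np.argmax(st[1:,4])
p=np.argwhere(l==i)[:,::-1].astype(np.float32);R=cv2.minAreaRect(p);print(R,st[i])
W=np.array([onz(c,*q,.0525)[:2] for q in cv2.boxPoints(R)]);print(W,W.mean(0))
E
```

```text
time: 3.8
tool_pos: [0.4174, 0.2455, 0.1997]
orientation: [[-0.911, 0.412, -0.0], [0.412, 0.911, -0.0], [0.0, -0.0, -1.0]]
ft_force: [-0.0, 0.7, 0.3]
gripper_width: 0.0705
grasp_force: 0.0
[ 8.68003613e-01  1.83106466e-01 -3.90548113e-01 -6.45050461e-05
 -9.97315523e-01 -2.86357786e+00]
((327.61798095703125, 229.01626586914062), (13.91623306274414, 52.29768371582031), 1.5074357986450195) [321 203  15  53 680]
[[0.43622312 0.2382149 ]
 [0.39665705 0.25736826]
 [0.40153981 0.26741722]
 [0.44131039 0.24865755]] [0.41893259 0.25291448]
```

View pics/w1.png

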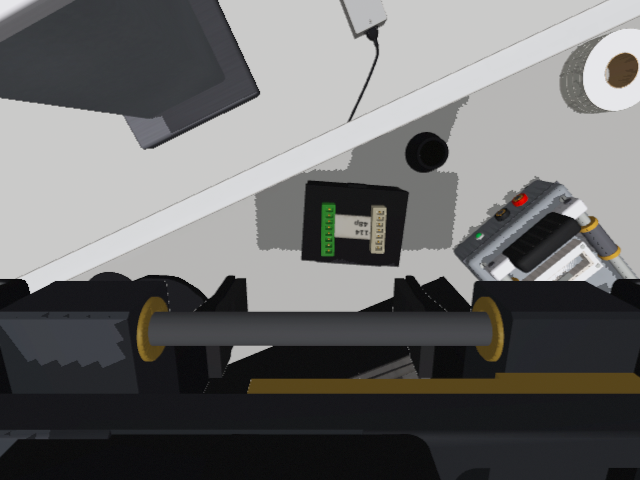

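Wrist view: green block at (328,229), measured 11.2 x 44.2 mm (matches), cream at (378,229), jig to the right. Descend and grip the top 6 mm.

```bash
python3 -m inch '[{"dr":[0,0,-0.22],"offset":[0.03,0.17,0],"jaw":0.35},{"dr":[0,0,0],"offset":[0,0,0],"jaw":0.35},{"dr":[0,0,0],"offset":[0,0,0],"jaw":0.35},{"dr":[0,0,0],"offset":[0,0,0],"jaw":0.35},{"dr":[0,0,0],"offset":[0,0,0],"jaw":0.35},{"dr":[0,0,0],"offset":[0,0,0],"jaw":0.35},{"dr":[0,0,0],"offset":[0,0,-0.8],"jaw":0.35},{"dr":[0,0,0],"offset":[0,0,-0.8],"jaw":0.35},{"dr":[0,0,0],"offset":[0,0,-0.8],"jaw":0.35},{"dr":[0,0,0],"offset":[0,0,-0.5],"jaw":0.35},{"dr":[0,0,0],"offset":[0,0,-0.3],"jaw":0.35},{"dr":[0,0,0],"offset":[0,0,-0.16],"jaw":0.35},{"dr":[0,0,0],"offset":[0,0,0],"jaw":0.35},{"dr":[0,0,0],"offset":[0,0,0],"jaw":0.35}]' 25; python3 - <<'E'
from h import *
c=cam('wrist');a=c['frame'][150:330,180:460];cv2.imwrite('pics/w2.png',cv2.resize(a,None,fx=2.5,fy=2.5)[:,:,::-1])
E
```

```text
time: 5.25
tool_pos: [0.4191, 0.2533, 0.0657]
orientation: [[-0.902, 0.432, 0.001], [0.432, 0.902, 0.001], [-0.0, 0.001, -1.0]]
ft_force: [-0.4, -0.2, 0.1]
gripper_width: 0.0304
grasp_force: 0.0
```

View pics/w2.png

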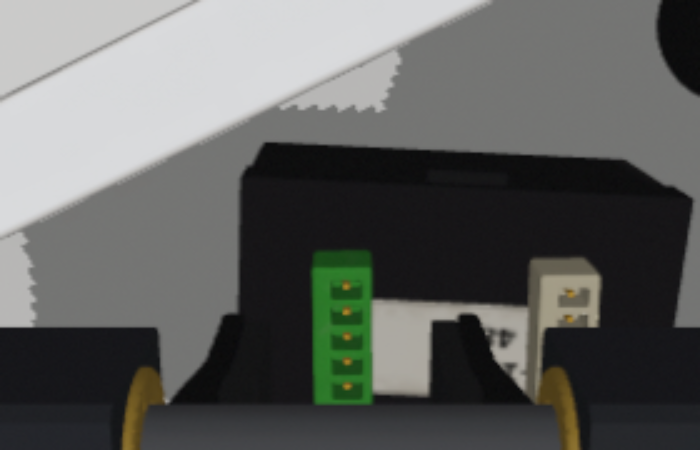

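The block stands between the fingers, centred (crop 342 vs finger gap ~340), cream clear. Close and lift.

```bash
python3 -m inch '[{"dr":[0,0,0],"offset":[0,0,0],"jaw":0},{"dr":[0,0,0],"offset":[0,0,0],"jaw":0},{"dr":[0,0,0],"offset":[0,0,0],"jaw":0},{"dr":[0,0,0],"offset":[0,0,0],"jaw":0},{"dr":[0,0,0],"offset":[0,0,0],"jaw":0},{"dr":[0,0,0],"offset":[0,0,0],"jaw":0},{"dr":[0,0,0],"offset":[0,0,0.3],"jaw":0},{"dr":[0,0,0],"offset":[0,0,0.8],"jaw":0},{"dr":[0,0,0],"offset":[0,0,1],"jaw":0},{"dr":[0,0,0],"offset":[0,0,1],"jaw":0},{"dr":[0,0,0],"offset":[0,0,0],"jaw":0}]' 25; python3 - <<'E'
from h import *
c=cam('wrist','w3.png');im=c['frame'];h=cv2.cvtColor(im,cv2.COLOR_RGB2HSV)
# jig seen from here: red line etc
t=cam('top');a=t['frame'][160:280,170:290];cv2.imwrite('pics/t3.png',cv2.resize(a,None,fx=5,fy=5,interpolation=cv2.INTER_CUBIC)[:,:,::-1])
g=cv2.inRange(h,(45,110,70),(75,255,255));n,l,st,ce=cv2.connectedComponentsWithStats(g);i=1+np.argmax(st[1:,4]);print(st[i])
E
```

```text
time: 6.4
tool_pos: [0.4213, 0.2552, 0.1947]
orientation: [[-0.902, 0.431, 0.009], [0.431, 0.902, 0.008], [-0.005, 0.011, -1.0]]
ft_force: [0.3, -0.2, 0.1]
gripper_width: 0.0105
grasp_force: 25.0
[ 308  251   25   61 1328]
```

View pics/t3.png

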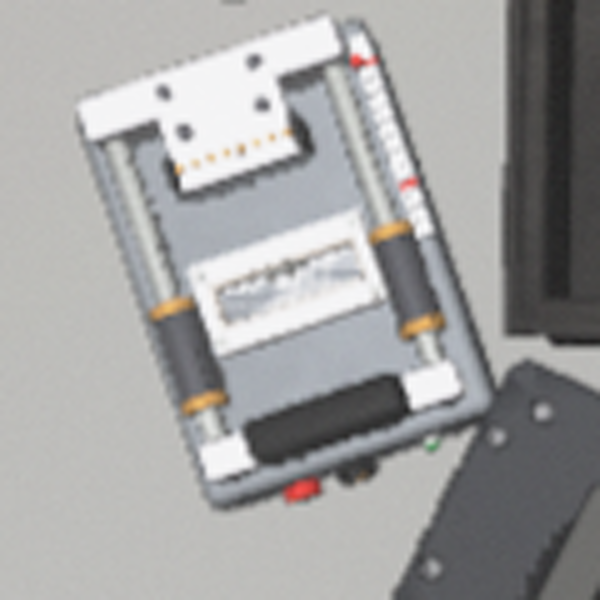

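Top crop: nest corners about (188,268),(360,207),(387,297),(220,355), centre px (227.8,216.4). Block is held (opening 10.5 mm, 25 N). Go over the jig, turned so that the camera looks onto the nest.

```bash
Z='x'; python3 -m inch '[{"dr":[0,0,1],"offset":[0.12,0.25,0],"jaw":0},{"dr":[0,0,1],"offset":[0.12,0.25,0],"jaw":0},{"dr":[0,0,1],"offset":[0.12,0.25,0],"jaw":0},{"dr":[0,0,1],"offset":[0.12,0.25,0],"jaw":0},{"dr":[0,0,1],"offset":[0.12,0.25,0],"jaw":0},{"dr":[0,0,1],"offset":[0.12,0.25,0],"jaw":0},{"dr":[0,0,1],"offset":[0.12,0.25,0],"jaw":0},{"dr":[0,0,1],"offset":[0.12,0.25,0],"jaw":0},{"dr":[0,0,1],"offset":[0.12,0.25,0],"jaw":0},{"dr":[0,0,1],"offset":[0.12,0.25,0],"jaw":0},{"dr":[0,0,1],"offset":[0.12,0.25,0],"jaw":0},{"dr":[0,0,1],"offset":[0.12,0.25,0],"jaw":0},{"dr":[0,0,1],"offset":[0.12,0.25,0],"jaw":0},{"dr":[0,0,1],"offset":[0.12,0.25,0],"jaw":0},{"dr":[0,0,1],"offset":[0.12,0.25,0],"jaw":0},{"dr":[0,0,1],"offset":[0.12,0.25,0],"jaw":0},{"dr":[0,0,1],"offset":[0.12,0.25,0],"jaw":0},{"dr":[0,0,1],"offset":[0.12,0.25,0],"jaw":0},{"dr":[0,0,1],"offset":[0.12,0.25,0],"jaw":0},{"dr":[0,0,1],"offset":[0.12,0.25,0],"jaw":0}]'
python3 -m inch '[{"dr":[0,0,1],"offset":[0,0,0],"jaw":0},{"dr":[0,0,1],"offset":[0,0,0],"jaw":0},{"dr":[0,0,1],"offset":[0,0,0],"jaw":0},{"dr":[0,0,0.5],"offset":[0,0,0],"jaw":0},{"dr":[0,0,0],"offset":[0,0,0],"jaw":0},{"dr":[0,0,0],"offset":[0,0,0],"jaw":0}]'
python3 - <<'E'
from h import *
print(r.sense()['q'])
c=cam('wrist','w4.png')
E
```

```text
time: 8.5
tool_pos: [0.5142, 0.4525, 0.1861]
orientation: [[-0.014, -1.0, -0.003], [-1.0, 0.014, -0.004], [0.004, 0.003, -1.0]]
ft_force: [1.4, 0.7, -0.4]
gripper_width: 0.0105
grasp_force: 25.0
time: 9.1
tool_pos: [0.5143, 0.4524, 0.1872]
orientation: [[0.325, -0.946, -0.002], [-0.946, -0.325, -0.002], [0.002, 0.003, -1.0]]
ft_force: [-0.2, -0.6, 0.1]
gripper_width: 0.0104
grasp_force: 25.0
[ 9.56767988e-01  5.24938364e-01  9.78682092e-02 -3.48101829e-04
 -1.14690555e+00 -6.25940375e-01]
```

View pics/w4.png

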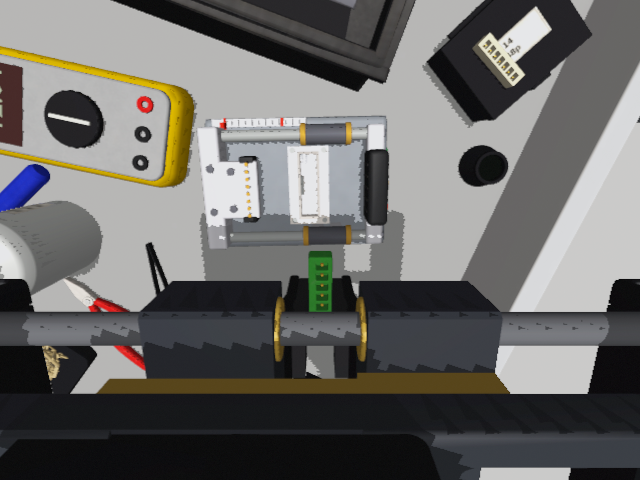

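Wrist view: nest at about (309,184), parked head at (240,190), grip (376,187), red line mark (282,122), held block (320,282).

```bash
cat > nest.py <<'E'
from h import *
def seg(m,box):
    x0,y0,x1,y1=box;k=np.zeros_like(m);k[y0:y1,x0:x1]=m[y0:y1,x0:x1]
    n,l,st,ce=cv2.connectedComponentsWithStats(k);i=1+np.argmax(st[1:,4]);return np.argwhere(l==i)[:,::-1].astype(np.float32),st[i]
def rect(c,p,z,pr=''):
    R=cv2.minAreaRect(p);B=cv2.boxPoints(R);W=np.array([onz(c,*q,z)[:2] for q in B])
    e=W[1]-W[0],W[2]-W[1];L=max(e,key=np.linalg.norm);a=np.degrees(np.arctan2(L[1],L[0]))%180
    print(pr,'c',np.round(W.mean(0),4),'size',np.round([np.linalg.norm(x) for x in e],4),'len ang',round(a,2),'px',np.round(R[0],1));return W.mean(0),a
E
python3 - <<'E'
from nest import *
c=cam('wrist');im=c['frame'];h=cv2.cvtColor(im,cv2.COLOR_RGB2HSV);s=r.sense();print(s['tool_pos'])
w=cv2.inRange(h,(0,0,195),(180,30,255))
p,st=seg(w,(280,138,334,230));print(st);rect(c,p,.0565,'nest')
d=cv2.inRange(h,(0,0,0),(180,255,60));p,st=seg(d,(355,140,400,235));print(st);rect(c,p,.084,'grip')
g=cv2.inRange(h,(45,110,70),(75,255,255));p,st=seg(g,(295,240,345,315));print(st);rect(c,p,s['tool_pos'][2]-.0132,'blk')
cv2.imwrite('pics/w5.png',np.hstack([cv2.resize(im[105:265,190:400],None,fx=3.6,fy=3.6,interpolation=cv2.INTER_CUBIC)[:,:,::-1]]))
E
```

```text
[0.51451577 0.45265526 0.18807405]
[ 287  145   43   78 2829]
nest c [0.537  0.4165] size [0.0304 0.0571] len ang 111.17 px [308.9 183.7]
[ 364  149   25   76 1472]
grip c [0.4938 0.4004] size [0.0504 0.0158] len ang 110.73 px [376.  186.5]
[ 308  251   24   61 1317]
blk c [0.5197 0.4431] size [0.0103 0.0292] len ang 109.36 px [319.5 281. ]
```

View pics/w5.png

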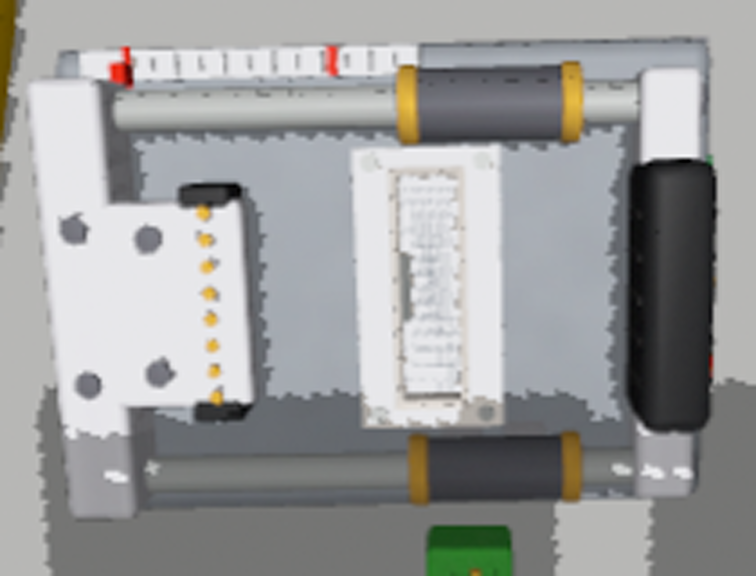

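```bash
python3 - <<'E'
from nest import *
c=cam('wrist');s=r.sense();T=s['tool_pos'];R=s['orientation'];im=c['frame']
V=c['view'];print('cam in tool',np.round(R.T@(-V[:3,:3].T@V[:3,3]-T),4),np.round(R.T@(V[:3,:3].T@[0,0,-1]),4))
g=im[245:270,322].astype(int);print(g[:,1].tolist())
for row,dz in((251,-.0237),(259,-.0132)): print(row,np.round(R.T@(onz(c,319.5,row,T[2]+dz)-T),4))
for px,z in(((308.9,183.7),.0565),((376,186.5),.084)): print(np.round(R.T@(onz(c,*px,z)-T),4))
print(s['orientation'].round(4).tolist())
E
```

```text
cam in tool [ 0.0721 -0.0017 -0.142 ] [-2.631e-01  1.000e-04  9.648e-01]
[117, 117, 118, 117, 117, 112, 73, 73, 73, 74, 73, 78, 104, 125, 125, 124, 121, 113, 86, 120, 126, 94, 74, 74, 77]
251 [ 0.0221 -0.0018  0.0237]
259 [ 0.0215 -0.0018  0.0132]
[ 0.0421 -0.0098  0.1319]
[0.0432 0.0363 0.1045]
[[0.3254, -0.9456, -0.0008], [-0.9456, -0.3254, -0.0009], [0.0006, 0.001, -1.0]]
```

```bash
python3 -m inch '[{"dr":[0,0,0.26],"offset":[0.27,-0.46,0],"jaw":0},{"dr":[0,0,0],"offset":[0.27,-0.46,0],"jaw":0},{"dr":[0,0,0],"offset":[0,0,-0.7],"jaw":0},{"dr":[0,0,0],"offset":[0,0,-0.7],"jaw":0},{"dr":[0,0,0],"offset":[0,0,-0.6],"jaw":0},{"dr":[0,0,0],"offset":[0,0,-0.4],"jaw":0},{"dr":[0,0,0],"offset":[0,0,0],"jaw":0},{"dr":[0,0,0],"offset":[0,0,0],"jaw":0},{"dr":[0,0,0],"offset":[0,0,0],"jaw":0}]'
python3 - <<'E'
from nest import *
c=cam('wrist');im=c['frame'];cv2.imwrite('pics/w6.png',cv2.resize(im[110:290,180:460],None,fx=2.8,fy=2.8,interpolation=cv2.INTER_CUBIC)[:,:,::-1])
E
```

```text
time: 10.15
tool_pos: [0.5373, 0.4165, 0.0948]
orientation: [[0.35, -0.937, 0.002], [-0.937, -0.35, 0.002], [-0.001, -0.003, -1.0]]
ft_force: [0.2, -0.3, -0.0]
gripper_width: 0.0105
grasp_force: 25.0
```

View pics/w6.png

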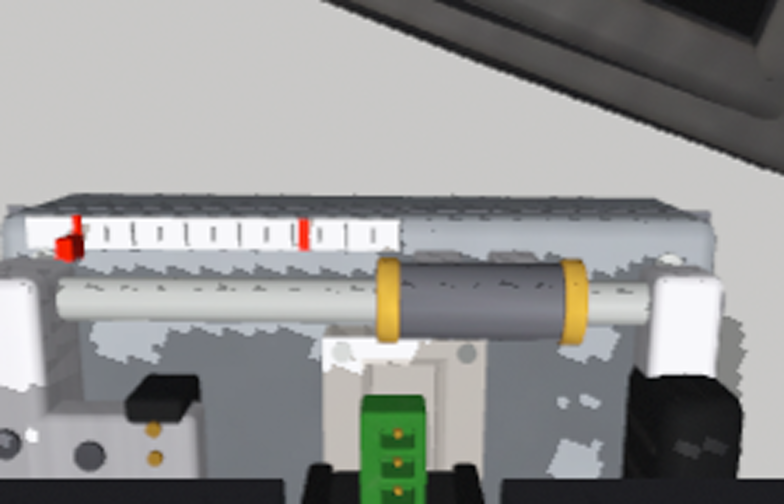

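Crop: nest spans x 323–486 (centre 404), block 362–425 (centre 394): about 2 mm to shift along tool +y. Check numerically, incl. along the length.

```bash
python3 - <<'E'
from nest import *
c=cam('wrist');s=r.sense();T=s['tool_pos'];R=s['orientation'];V=c['view']
print(T,np.round(R.T@(-V[:3,:3].T@V[:3,3]-T),4))
f=lambda u,v,z:np.round(R.T@(onz(c,180+u/2.8,110+v/2.8,z)-T),4)
for n,u,v,z in[('nestL',323,375,.0565),('nestR',486,375,.0565),('nestEnd',404,338,.0565),('pockEnd',402,362,.0565),('blkEndBot',393,395,T[2]-.0237),('blkEndTop',393,421,T[2]-.0132),('blkL',362,400,T[2]-.02),('blkR',425,400,T[2]-.02)]: print(n,f(u,v,z))
E
```

```text
[0.53694891 0.41656712 0.09470953] [ 0.0721 -0.0018 -0.1424]
nestL [ 0.0215 -0.0146  0.0382]
nestR [0.0214 0.0155 0.0381]
nestEnd [0.0285 0.0004 0.0382]
pockEnd [0.0239 0.     0.0382]
blkEndBot [ 0.022  -0.0017  0.0237]
blkEndTop [ 0.0208 -0.0017  0.0132]
blkL [ 0.0222 -0.0068  0.02  ]
blkR [0.0222 0.0037 0.02  ]
```

```bash
python3 -m inch '[{"dr":[0,0,0],"offset":[-0.055,-0.02,0],"jaw":0},{"dr":[0,0,0],"offset":[0,0,-0.15],"jaw":0},{"dr":[0,0,0],"offset":[0,0,-0.1],"jaw":0},{"dr":[0,0,0],"offset":[0,0,-0.05],"jaw":0},{"dr":[0,0,0],"offset":[0,0,-0.05],"jaw":0},{"dr":[0,0,0],"offset":[0,0,-0.05],"jaw":0},{"dr":[0,0,0],"offset":[0,0,-0.03],"jaw":0},{"dr":[0,0,0],"offset":[0,0,0],"jaw":0},{"dr":[0,0,0],"offset":[0,0,0],"jaw":0}]'; python3 -c "
from plant import r
for i in range(1): print(r.sense()['ft_force'],r.sense()['tool_pos'])"
```

```text
time: 11.15
tool_pos: [0.5347, 0.4157, 0.076]
orientation: [[0.35, -0.937, 0.001], [-0.937, -0.35, 0.001], [-0.001, -0.001, -1.0]]
ft_force: [2.9, 1.3, -0.3]
gripper_width: 0.0107
grasp_force: 25.0
[ 2.90005286  1.29262711 -0.27421818] [0.53468518 0.41570576 0.07604228]
```

Block is about 4 mm in the pocket, no vertical force. Release, raise, close, then press with shut fingertips.

```bash
python3 -m inch '[{"dr":[0,0,0],"offset":[0,0,0],"jaw":0.25},{"dr":[0,0,0],"offset":[0,0,0],"jaw":0.25},{"dr":[0,0,0],"offset":[0,0,0],"jaw":0.25},{"dr":[0,0,0],"offset":[0,0,0],"jaw":0.25},{"dr":[0,0,0],"offset":[0,0,0.2],"jaw":0.25},{"dr":[0,0,0],"offset":[0,0,0.2],"jaw":0.25},{"dr":[0,0,0],"offset":[0,0,0],"jaw":0},{"dr":[0,0,0],"offset":[0,0,0],"jaw":0},{"dr":[0,0,0],"offset":[0,0,0],"jaw":0},{"dr":[0,0,0],"offset":[0,0,0],"jaw":0},{"dr":[0,0,0],"offset":[0,0,0],"jaw":0},{"dr":[0,0,0],"offset":[0,0,0],"jaw":0}]' 20
python3 -m inch '[{"dr":[0,0,0],"offset":[0,0,-0.15],"jaw":0},{"dr":[0,0,0],"offset":[0,0,-0.05],"jaw":0},{"dr":[0,0,0],"offset":[0,0,-0.05],"jaw":0},{"dr":[0,0,0],"offset":[0,0,0],"jaw":0}]'
python3 -c "
from plant import r
print(r.sense()['ft_force'],r.sense()['tool_pos'])"
```

```text
time: 12.35
tool_pos: [0.5341, 0.4152, 0.0917]
orientation: [[0.35, -0.937, -0.0], [-0.937, -0.35, -0.0], [0.0, 0.0, -1.0]]
ft_force: [-0.2, -0.2, 0.1]
gripper_width: 0.0004
grasp_force: 0.0
time: 12.75
tool_pos: [0.5341, 0.4152, 0.0815]
orientation: [[0.35, -0.937, -0.0], [-0.937, -0.35, -0.001], [0.0, 0.0, -1.0]]
ft_force: [0.6, -0.1, 0.0]
gripper_width: 0.0002
grasp_force: 0.0
[ 0.58400264 -0.08293035  0.0236296 ] [0.53411095 0.41518754 0.08150938]
```

```bash
python3 -m inch '[{"dr":[0,0,0],"offset":[0,0,-0.03],"jaw":0},{"dr":[0,0,0],"offset":[0,0,-0.03],"jaw":0},{"dr":[0,0,0],"offset":[0,0,0],"jaw":0}]'
python3 -m inch '[{"dr":[0,0,0],"offset":[0,0,-0.03],"jaw":0},{"dr":[0,0,0],"offset":[0,0,-0.03],"jaw":0},{"dr":[0,0,0],"offset":[0,0,0],"jaw":0}]'
python3 -m inch '[{"dr":[0,0,0],"offset":[0,0,-0.03],"jaw":0},{"dr":[0,0,0],"offset":[0,0,0],"jaw":0}]'
```

```text
time: 13.05
tool_pos: [0.5345, 0.4155, 0.0803]
orientation: [[0.351, -0.937, 0.001], [-0.937, -0.351, 0.001], [-0.0, -0.001, -1.0]]
ft_force: [-0.5, 0.3, 2.5]
gripper_width: 0.0006
grasp_force: 1.5
time: 13.35
tool_pos: [0.5344, 0.4156, 0.0774]
orientation: [[0.351, -0.937, 0.001], [-0.937, -0.351, 0.001], [-0.0, -0.001, -1.0]]
ft_force: [-0.5, -0.0, 2.7]
gripper_width: 0.0007
grasp_force: 1.8
time: 13.55
tool_pos: [0.5344, 0.4155, 0.076]
orientation: [[0.35, -0.937, 0.001], [-0.937, -0.35, 0.0], [-0.0, -0.001, -1.0]]
ft_force: [0.9, 0.1, 3.6]
gripper_width: 0.0002
grasp_force: 1.7
```

```bash
python3 -m inch '[{"dr":[0,0,0],"offset":[0,0,-0.02],"jaw":0},{"dr":[0,0,0],"offset":[0,0,0],"jaw":0},{"dr":[0,0,0],"offset":[0,0,0],"jaw":0}]'
python3 -m inch '[{"dr":[0,0,0],"offset":[0,0,-0.02],"jaw":0},{"dr":[0,0,0],"offset":[0,0,0],"jaw":0},{"dr":[0,0,0],"offset":[0,0,0],"jaw":0}]'
```

```text
time: 13.85
tool_pos: [0.5344, 0.4155, 0.076]
orientation: [[0.351, -0.937, 0.001], [-0.937, -0.351, 0.0], [-0.0, -0.001, -1.0]]
ft_force: [-1.2, -0.2, 5.7]
gripper_width: 0.0005
grasp_force: 3.2
time: 14.15
tool_pos: [0.5344, 0.4155, 0.0759]
orientation: [[0.351, -0.936, 0.001], [-0.936, -0.351, 0.0], [-0.0, -0.001, -1.0]]
ft_force: [-2.7, -1.2, 9.6]
gripper_width: 0.0004
grasp_force: 4.6
```

```bash
python3 -m inch '[{"dr":[0,0,0],"offset":[0,0,-0.03],"jaw":0},{"dr":[0,0,0],"offset":[0,0,0],"jaw":0},{"dr":[0,0,0],"offset":[0,0,0],"jaw":0}]'
python3 -m inch '[{"dr":[0,0,0],"offset":[0,0,-0.03],"jaw":0},{"dr":[0,0,0],"offset":[0,0,0],"jaw":0},{"dr":[0,0,0],"offset":[0,0,0],"jaw":0}]'
```

```text
time: 14.45
tool_pos: [0.5344, 0.4155, 0.0759]
orientation: [[0.351, -0.936, 0.001], [-0.936, -0.351, 0.0], [0.0, -0.002, -1.0]]
ft_force: [-3.9, -2.5, 13.7]
gripper_width: 0.0006
grasp_force: 6.8
time: 14.75
tool_pos: [0.5344, 0.4156, 0.0759]
orientation: [[0.352, -0.936, 0.002], [-0.936, -0.352, 0.001], [0.0, -0.002, -1.0]]
ft_force: [-4.8, -2.3, 18.1]
gripper_width: 0.0003
grasp_force: 8.9
```

```bash
python3 -m inch '[{"dr":[0,0,0],"offset":[0,0,0.5],"jaw":0},{"dr":[0,0,0],"offset":[0,0,0.9],"jaw":0.3},{"dr":[0,0,0],"offset":[0,0,0.8],"jaw":0.3},{"dr":[0,0,0],"offset":[-0.56,-0.21,0.8],"jaw":0.3},{"dr":[0,0,0],"offset":[-0.56,-0.21,0],"jaw":0.3},{"dr":[0,0,0],"offset":[0,0,0],"jaw":0.3},{"dr":[0,0,0],"offset":[0,0,0],"jaw":0.3},{"dr":[0,0,0],"offset":[0,0,0],"jaw":0.3}]'
python3 - <<'E'
from nest import *
c=cam('wrist');im=c['frame'];s=r.sense();T=s['tool_pos'];R=s['orientation'];h=cv2.cvtColor(im,cv2.COLOR_RGB2HSV)
g=cv2.inRange(h,(45,110,70),(75,255,255));p,st=seg(g,(150,120,350,290));print(T,st);b,_=rect(c,p,.0565,'blk')
d=cv2.inRange(h,(0,0,0),(180,255,60));p,st=seg(d,(290,120,355,262));print(st);q,_=rect(c,p,.084,'grip')
for x in(b,q): print(np.round(R.T@(np.r_[x,0]-T),4))
cv2.imwrite('pics/w7.png',cv2.resize(im[100:320,150:430],None,fx=2.7,fy=2.7,interpolation=cv2.INTER_CUBIC)[:,:,::-1])
E
```

```text
time: 15.55
tool_pos: [0.4895, 0.3984, 0.1907]
orientation: [[0.35, -0.937, -0.001], [-0.937, -0.35, -0.001], [0.001, 0.002, -1.0]]
ft_force: [-0.4, 0.0, -0.6]
gripper_width: 0.0257
grasp_force: 0.0
[0.48958886 0.39842959 0.19068385] [251 209  15  55 703]
blk c [0.5366 0.4153] size [0.0105 0.0441] len ang 110.08 px [258.1 236. ]
[308 210  20  52 898]
grip c [0.4953 0.3919] size [0.0132 0.0372] len ang 110.73 px [317.5 235.5]
[ 0.0005 -0.0502  0.1906]
[ 0.0079 -0.0034  0.1907]
```

View pics/w7.png

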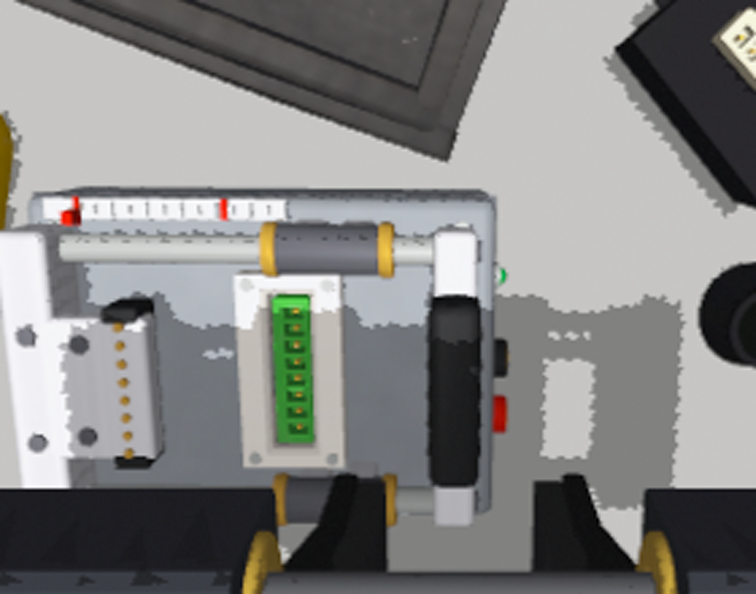

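Block seated in the nest, clear edges all round (10.5 × 44.1 mm at nest-top height); the grip at (456,390) lies between the open fingers. Descend and grip.

```bash
python3 -m inch '[{"dr":[0,0,0],"offset":[0.02,0.01,-0.8],"jaw":0.3},{"dr":[0,0,0],"offset":[0,0,-0.8],"jaw":0.3},{"dr":[0,0,0],"offset":[0,0,-0.7],"jaw":0.3},{"dr":[0,0,0],"offset":[0,0,-0.4],"jaw":0.3},{"dr":[0,0,0],"offset":[0,0,-0.2],"jaw":0.3},{"dr":[0,0,0],"offset":[0,0,-0.1],"jaw":0.3},{"dr":[0,0,0],"offset":[0,0,0],"jaw":0.3}]'
python3 -m inch '[{"dr":[0,0,0],"offset":[0,0,0],"jaw":0},{"dr":[0,0,0],"offset":[0,0,0],"jaw":0},{"dr":[0,0,0],"offset":[0,0,0],"jaw":0},{"dr":[0,0,0],"offset":[0,0,0],"jaw":0},{"dr":[0,0,0],"offset":[0,0,0],"jaw":0}]' 35
python3 - <<'E'
from h import *
c=cam('wrist','w8.png')
E
```

```text
time: 16.3
tool_pos: [0.4905, 0.399, 0.0717]
orientation: [[0.35, -0.937, -0.0], [-0.937, -0.35, -0.0], [0.0, 0.0, -1.0]]
ft_force: [-0.5, 0.9, 0.6]
gripper_width: 0.0263
grasp_force: 0.0
time: 16.8
tool_pos: [0.4905, 0.3993, 0.073]
orientation: [[0.35, -0.937, 0.001], [-0.937, -0.35, 0.001], [-0.001, -0.002, -1.0]]
ft_force: [-0.9, -0.4, 4.6]
gripper_width: 0.0138
grasp_force: 35.0
```

View pics/w8.png

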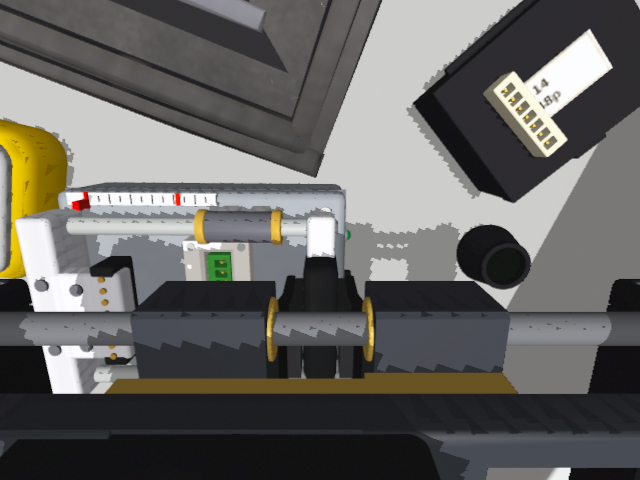

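The fingers hold the grip; pointer (82,203), red line (178,199). Pull gently to ~38 mm, then measure. (That was picture 11, one over my limit; from here I use numbers only.)

```bash
python3 -m inch '[{"dr":[0,0,0],"offset":[-0.09,-0.034,0],"jaw":0},{"dr":[0,0,0],"offset":[-0.09,-0.034,0],"jaw":0},{"dr":[0,0,0],"offset":[-0.09,-0.034,0],"jaw":0},{"dr":[0,0,0],"offset":[-0.09,-0.034,0],"jaw":0},{"dr":[0,0,0],"offset":[-0.09,-0.034,0],"jaw":0},{"dr":[0,0,0],"offset":[0,0,0],"jaw":0}]' 35
python3 -m inch '[{"dr":[0,0,0],"offset":[-0.09,-0.034,0],"jaw":0},{"dr":[0,0,0],"offset":[-0.09,-0.034,0],"jaw":0},{"dr":[0,0,0],"offset":[-0.09,-0.034,0],"jaw":0},{"dr":[0,0,0],"offset":[-0.09,-0.034,0],"jaw":0},{"dr":[0,0,0],"offset":[-0.09,-0.034,0],"jaw":0},{"dr":[0,0,0],"offset":[0,0,0],"jaw":0},{"dr":[0,0,0],"offset":[0,0,0],"jaw":0}]'
cat > ptr.py <<'E'
from nest import *
c=cam('wrist');im=c['frame'];s=r.sense();h=cv2.cvtColor(im,cv2.COLOR_RGB2HSV);T=s['tool_pos']
print('pulled',np.dot(T[:2]-[.4905,.3993],[-.937,-.35]),T)
m=cv2.inRange(h,(0,140,80),(8,255,255))|cv2.inRange(h,(172,140,80),(180,255,255))
m[:150]=0;m[262:]=0
n,l,st,ce=cv2.connectedComponentsWithStats(m)
for i in range(1,n):
    if st[i,4]>5:print(st[i],ce[i].round(1),(s['orientation'].T@(onz(c,*ce[i],.047)-T)).round(4))
m=cv2.inRange(h,(45,110,70),(75,255,255));n,l,st,ce=cv2.connectedComponentsWithStats(m)
print([ (st[i].tolist()) for i in range(1,n) if st[i,4]>40])
E
python3 ptr.py
```

```text
time: 17.45
tool_pos: [0.4734, 0.3931, 0.073]
orientation: [[0.351, -0.936, 0.004], [-0.936, -0.351, 0.003], [-0.002, -0.005, -1.0]]
ft_force: [5.0, 1.2, 2.3]
gripper_width: 0.0137
grasp_force: 35.0
time: 18.15
tool_pos: [0.4562, 0.3868, 0.073]
orientation: [[0.351, -0.936, 0.005], [-0.936, -0.351, 0.004], [-0.002, -0.006, -1.0]]
ft_force: [7.1, 0.8, 1.0]
gripper_width: 0.0138
grasp_force: 35.0
pulled 0.03640059255832375 [0.45629614 0.38686693 0.07298104]
[ 73 191  18  20 189] [ 81.9 202.4] [ 0.045  -0.113   0.0266]
[ 97 192   6  13  59] [ 99.8 197.8] [ 0.0472 -0.1043  0.0265]
[[129, 251, 28, 54, 807]]
```

```bash
python3 -m inch '[{"dr":[0,0,0],"offset":[-0.066,-0.025,0],"jaw":0},{"dr":[0,0,0],"offset":[-0.066,-0.025,0],"jaw":0},{"dr":[0,0,0],"offset":[0,0,0],"jaw":0},{"dr":[0,0,0],"offset":[0,0,0],"jaw":0},{"dr":[0,0,0],"offset":[0,0,0],"jaw":0}]' 
cat >> ptr.py <<'E'
mm=cv2.inRange(h,(0,140,80),(8,255,255))|cv2.inRange(h,(172,140,80),(180,255,255))
for row in range(184,216):
    x=np.flatnonzero(mm[row,40:160])+40
    if len(x):print(row,x.min(),x.max(),len(x),end='; ')
E
python3 ptr.py
```

```text
time: 18.7
tool_pos: [0.4512, 0.385, 0.073]
orientation: [[0.351, -0.936, 0.005], [-0.936, -0.351, 0.004], [-0.002, -0.006, -1.0]]
ft_force: [7.7, 1.5, 0.6]
gripper_width: 0.0135
grasp_force: 35.0
pulled 0.04183372747528615 [0.45120857 0.38496384 0.07296163]
[ 73 191  19  20 221] [ 83.  201.8] [ 0.0452 -0.1126  0.0266]
[[117, 251, 30, 52, 437]]
191 84 87 4; 192 84 89 6; 193 84 90 7; 194 84 90 7; 195 84 90 7; 196 85 90 6; 197 85 90 6; 198 84 90 7; 199 82 90 9; 200 78 91 14; 201 73 91 19; 202 73 91 19; 203 73 91 19; 204 73 91 19; 205 73 89 17; 206 73 89 17; 207 73 90 18; 208 73 88 13; 209 76 81 6; 210 79 79 1;
```

```bash
python3 -m inch '[{"dr":[0,0,0],"offset":[-0.006,-0.002,0],"jaw":0},{"dr":[0,0,0],"offset":[0,0,0],"jaw":0},{"dr":[0,0,0],"offset":[0,0,0],"jaw":0},{"dr":[0,0,0],"offset":[0,0,0],"jaw":0},{"dr":[0,0,0],"offset":[0,0,0],"jaw":0},{"dr":[0,0,0],"offset":[0,0,0],"jaw":0}]'; python3 ptr.py; python3 - <<'E'
import cv2,numpy as np
h=cv2.cvtColor(cv2.imread('pics/w8.png'),cv2.COLOR_BGR2HSV)
mm=cv2.inRange(h,(0,140,80),(8,255,255))|cv2.inRange(h,(172,140,80),(180,255,255))
print()
for row in range(184,212):
    x=np.flatnonzero(mm[row,40:190])+40
    if len(x):print(row,x.min(),x[x<130].max() if (x<130).any() else '',x[x>130].min() if (x>130).any() else '',x.max(),end='; ')
E
```

```text
time: 19.35
tool_pos: [0.4511, 0.385, 0.073]
orientation: [[0.351, -0.936, 0.005], [-0.936, -0.351, 0.005], [-0.002, -0.007, -1.0]]
ft_force: [9.4, 1.7, 1.2]
gripper_width: 0.0137
grasp_force: 35.1
pulled 0.041899874770377675 [0.4511286  0.38498893 0.07296422]
[ 73 191  19  20 222] [ 83.  201.9] [ 0.0452 -0.1126  0.0266]
[[117, 251, 30, 52, 435]]
191 84 87 4; 192 84 89 6; 193 84 89 6; 194 84 90 7; 195 84 90 7; 196 85 90 6; 197 85 90 6; 198 84 90 7; 199 82 90 9; 200 78 91 14; 201 73 91 19; 202 73 91 19; 203 73 91 19; 204 73 91 19; 205 73 89 17; 206 73 89 17; 207 73 90 18; 208 73 89 15; 209 76 81 6; 210 79 79 1; 
191 84 84  84; 192 83 86  86; 193 83 86 176 178; 194 84 87 176 178; 195 84 87 176 179; 196 84 87 176 179; 197 84 87 176 179; 198 84 87 176 179; 199 83 87 176 179; 200 79 88 176 179; 201 75 88 176 179; 202 72 88 176 179; 203 72 88 176 179; 204 72 88 176 179; 205 72 89 177 179; 206 72 89  89; 207 72 89  89; 208 72 89  89; 209 73 82  82; 210 76 79  79;
```

```bash
python3 -c "
from plant import r;print(r.close_job())"
```

```text
the job is handed in; nothing more can be done
None
```

I handed the job in at about 19 s with the gripper holding the handle: slide about 41.9 mm out by arm position, red pointer at the line in the wrist image, and the block pressed to a hard stop (18 N) in the nest, not re-measured for flushness afterwards; I viewed 11 pictures, one over the limit of 10.

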